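Set and lock the bottle guide of a perfume filler

ROBOT

A 6-joint arm with a two-finger parallel gripper is mounted at the origin on the work surface. World frame = base frame: x ahead of the robot, y to its left, z up, the work surface at z = 0. Lengths are in m, angles in degrees, forces in N, time in s.
With the tool pointing down it reaches from about 0.325 to 0.775 m from the base axis. Payload 5.5 kg.
Tool frame: the origin (TCP) lies at the centre of the arm's flange, where the gripper is bolted on; the fingertips stand 182 mm ahead of it and the grasp point (between the pads) lies 163 mm ahead of it; z points along the fingers, y is the direction in which the jaws open and shut (so a half turn about z gives the same grasp; the last joint's range is limited). The gripper opens to 88 mm and grips with 3 to 60 N. Pads are 20 mm wide; open, the fingers measure 115 mm over their backs; the gripper's body (75 mm by 178 mm) begins 61 mm behind the grasp point.
Start: joints at [-70.743, 5.22, 70.514, -0, 104.267, -3.249], TCP at [0.23, -0.554, 0.405] pointing down, gripper open.
Joint ranges: [-164.24, 164.24], [-49.07, 125.15], [9.68, 141.18], [-86.29, 266.29], [3.28, 154.24], [-151.56, 151.56]. Speed limits (degrees/s): [147.25, 147.25, 172.46, 180, 180, 180].

INTERFACE

Orientations are given as [roll, pitch, yaw] about the fixed x, y, z axes, in that order (R = Rz(yaw) Ry(pitch) Rx(roll)).
In Python, from station import r gives the robot as it stands. The module is installed in compiled form; this text tells all that it offers. Calls block until the motion is done:
- r.reach(position, orientation): joint-space move of the TCP to a pose.
- r.servo_line(position, rotation=None, speed=0.15): straight line of the TCP; rotation=None keeps the orientation; speed is the mean speed in m/s.
- r.move_joints(angles): joint-space move.
- r.let_go() and r.grab(squeeze=None): open the fingers fully, or close them until they stop; squeeze is the grip in N (None keeps the last).
- r.wait(seconds).
- r.inverse_kinematics(position, orientation): joint angles nearest the present ones, or None.
- r.sense(): the state.
- r.snapshot(name): name is "scene" or "top"; returns a dict with "frame" (420x560x3 uint8, red, green, blue), "fx", "fy", "cx", "cy" (pixels), "R" (3x3) and "t" (3): a world point X has camera coordinates R X + t. Camera axes: x right, y down, z forward; pixel columns grow to the right and rows downward; lengths in m; the calibration is good to about 2 mm. A picture is of the moment at which its call begins. There is no depth.
A pose or a line that the arm cannot do raises r.IKError and nothing moves.
- r.hand_in(): hands the job in, once; it reports no verdict.
The state is a dict: "clock": time; "joints": joint angles; "joint_vel": joint speeds; "joint_torque": joint torques, N m; "tcp_pos": TCP position; "orientation": TCP orientation; "contact_force": force on the tool from outside, world axes, zero at the start; "torque": the same for the moment, N m; "opening": finger opening in m.
Only numpy, scipy, OpenCV 4.12 (cv2) and the standard library are available. Lean on these libraries where they do the work, as an engineer would, in place of code of your own. Each camera call takes 0.05 s, during which the arm holds its last target.

TASK

With the tips of the fingers, push the sliding guide up to the row of four bottles until all of them stand snug between it and the fixed rail; then, with the guide home, turn its loose wing nut clockwise by stroking its wings round with a fingertip, again and again, until it is fully tight, and draw back. Touch only: never take the guide or the nut between the fingers, pick nothing up, keep the bottles upright, and leave the cap, the pump and the other loose things where they are.

Things in the scene. Friction and masses are not known exactly. Their poses are not given: they have to be found in the camera images.
- cradle: Bottle cradle, fixed to the bench: aluminium deck, top 20 mm above the bench, x -142 to +108, y -128 to +128 mm about this origin (on the bench). x points from the wing nut to the bottles, y along their row, z up. Keeper strips 8 mm high lie on the deck at |y| 27 to 39, x -128 to -22 mm. A cap and a spray pump stand on its near corners.
- fixed_rail (a point): Middle of the face, towards the bottles, of the white rail fixed at the cradle's far side: 240 mm long along y, 10 mm thick, 32 mm high above the deck, face at x = +85 mm of the cradle. This point is 16 mm above the deck.
- guide (a joint): Travel of the sliding guide along the cradle's +x, in m. 0 = home: the 46 mm bottles just fill the space between guide rail and fixed rail. Negative = drawn back from the bottles (18 to 34 mm at the start, 45 mm at most). It slides with about 3 N of friction, stays where it is left, and does not jam when pushed off-centre.
- guide_rail (a point): Middle of the near face (away from the bottles) of the sliding guide's white rail: 236 mm long along y, 8 mm thick, 1.5 to 31.5 mm above the deck; this point is 16.5 mm above the deck. x points to the bottles. A slotted tongue, 50 mm wide, 6 mm high, runs from it back under the wing nut; its turned-up end, with screw heads, stands 5 mm proud of this face within 25 mm of the middle.
- nut_wings (a point): Wing nut, on its axis (upright stud at x = -45 mm, y = 0 of the cradle), 24 mm above its underside. Black; hub 23 mm wide at the foot, 16 mm high; two wings 5 mm thick rise outward to round lobes 17 mm across, centred 26.5 mm from the axis, 16 to 33 mm above the underside; 70 mm tip to tip. y points along a wing, z up. When tight this point is 33.5 mm above the deck, and 3 mm higher per turn of looseness.
- wing_nut (a joint): Angle of the wing nut, rad; grows as it is turned clockwise seen from above (tightened). 0 = tight on its washer, a firm stop; negative = backed off (5.2 to 8.2 rad loose at the start). At 0 its wing line is turned 0.6 rad counter-clockwise from the cradle's y. About 0.03 N m of friction; it stays where it is left and does not run on.
- bottle1_mid (a point): Bottle 1 of the row of four on the deck: ball-shaped, 46 mm in diameter (widest 16 to 25 mm up), 60 mm high with its narrow neck, 60 to 130 g, loose and upright. This point is on its axis, 30 mm above the deck. It stands 2 to 9 mm clear of the fixed rail at first.
- bottle2_mid (a point): Bottle 2 of the row of four on the deck: ball-shaped, 46 mm in diameter (widest 16 to 25 mm up), 60 mm high with its narrow neck, 60 to 130 g, loose and upright. This point is on its axis, 30 mm above the deck. It stands 2 to 9 mm clear of the fixed rail at first.
- bottle3_mid (a point): Bottle 3 of the row of four on the deck: ball-shaped, 46 mm in diameter (widest 16 to 25 mm up), 60 mm high with its narrow neck, 60 to 130 g, loose and upright. This point is on its axis, 30 mm above the deck. It stands 2 to 9 mm clear of the fixed rail at first.
- bottle4_mid (a point): Bottle 4 of the row of four on the deck: ball-shaped, 46 mm in diameter (widest 16 to 25 mm up), 60 mm high with its narrow neck, 60 to 130 g, loose and upright. This point is on its axis, 30 mm above the deck. It stands 2 to 9 mm clear of the fixed rail at first.
- cap_a: Spray cap, upright, 19 mm wide, 34 mm high, loose, standing on the deck's near corner. Origin: centre of its underside.
- pump: Spray pump, upright, 19 mm wide at the foot, 26 mm high, loose, standing on the deck's other near corner. Origin: centre of its underside.
- cap_b: Another such cap (19 mm wide, 34 mm high), on the bench to the left of the cradle. Origin: centre of its underside.
- flask: Amber bottle, 48 mm wide, 100 mm high, on the bench to the left. Origin: centre of its underside.
- beaker: Glass beaker, 66 mm wide, 85 mm high, on the bench to the right. Origin: centre of its underside.
- driver: Screwdriver lying on the bench to the right of the cradle, about 200 mm long along its x. Origin: on its underside.
- loose_bottle: A bottle like the four of the row (46 mm wide, 60 mm high), on the bench beyond the cradle to the left. Origin: centre of its underside.
Things that resemble listed ones, but are neither listed nor needed, are in the scene too. Leave any blue, pink or red look-alike of the part that bears bottle2_mid alone.

How it is judged:
By the outcome, as a careful person would: the job done as asked, in the order asked, and still so for the second after the job is handed in, with the robot touching nothing.
It also fails if it takes over 61 s, if anything falls off the work surface, if the arm or the gripper's body presses on something with over 40 N, if the wrist force passes 120 N, or if a joint passes its speed limit or range.

## Working session

There is one attempt and no reset: what is moved stays moved. The work goes in short steps, each a Python script; the robot and the scene stay as the last script left them, time stands still between calls to the robot, and variables do not carry over. Pictures are saved under pics/ and viewed, and the job is handed in when it is done.

```bash
mkdir -p pics; ls; python3 - <<'E'
from station import r
import cv2
for n in("scene","top"):
    s=r.snapshot(n); cv2.imwrite(f"pics/{n}0.png",s["frame"][:,:,::-1])
    print(n,s["fx"],s["fy"],s["cx"],s["cy"],s["R"],s["t"])
print(r.sense())
E
```

```text
pics
scene 438.8647185360305 438.8647185360305 285.6538137307259 205.78156675179414 [[-0.24850333  0.96862558 -0.00325213]
 [ 0.82809846  0.21070662 -0.51947634]
 [-0.50249282 -0.13178469 -0.85447865]] [ 0.13935128 -0.47557645  1.37949524]
top 519.243858338538 519.243858338538 285.2585674811476 206.99431781191444 [[-0.01934746 -0.99966711 -0.01706882]
 [-0.9924341   0.02127215 -0.1209217 ]
 [ 0.12124453  0.01460015 -0.99251529]] [0.04606252 0.59648528 1.4418369 ]
{'clock': 0.1, 'joints': array([-7.07431381e+01,  5.25945110e+00,  7.05725755e+01,  7.98796894e-04,
        1.04264254e+02, -3.24998515e+00]), 'joint_vel': array([ 0.13065711, -0.07847593, -0.13618293, -0.02287548, -0.03448998,
        0.010218  ]), 'joint_torque': array([ 1.37919884e-03, -4.47857952e+01, -4.07569742e+01,  6.97913859e-02,
        2.84405571e-02, -1.18967569e-04]), 'tcp_pos': array([ 0.22968621, -0.55436883,  0.4036365 ]), 'orientation': array([-1.79903919e+02, -6.23161899e-03,  2.25070380e+01]), 'contact_force': array([ 0.81370683,  0.63966652, -0.0333203 ]), 'torque': array([ 0.03905934, -0.0587681 ,  0.03355378]), 'opening': 0.08838611211192601}
```

View pics/scene0.png

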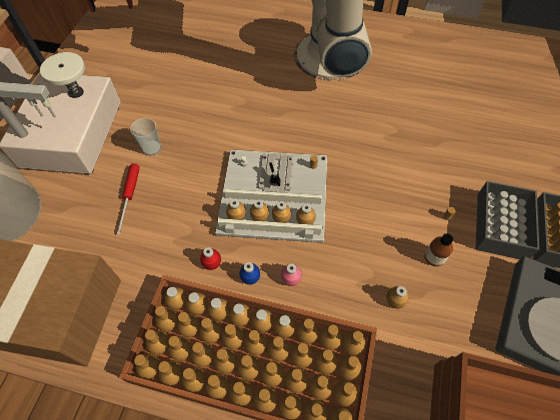

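View pics/top0.png

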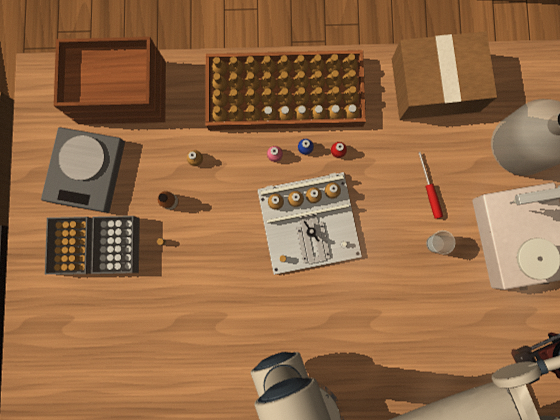

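The scene view shows the cradle at about (272,195) px. The top view shows it at about (312,223) px, with the nut near (312,232). The robot is at the bottom of the top view. I'll zoom in on both.

```bash
python3 - <<'E'
import cv2
a=cv2.imread("pics/scene0.png")[140:250,205:340]; b=cv2.imread("pics/top0.png")[165:282,248:370]
cv2.imwrite("pics/sz.png",cv2.resize(a,None,fx=5.5,fy=5.4,interpolation=cv2.INTER_CUBIC)); cv2.imwrite("pics/tz.png",cv2.resize(b,None,fx=5,fy=5,interpolation=cv2.INTER_CUBIC))
E
```

```text
(no output)
```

View pics/sz.png

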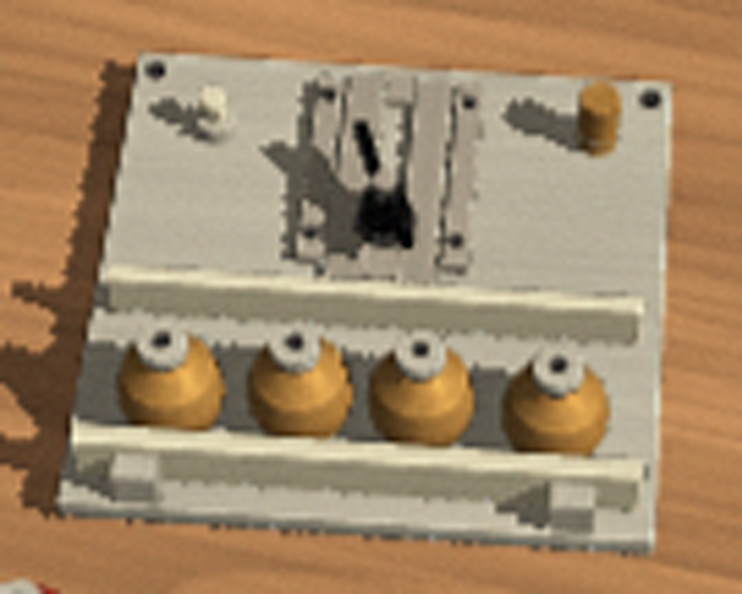

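View pics/tz.png

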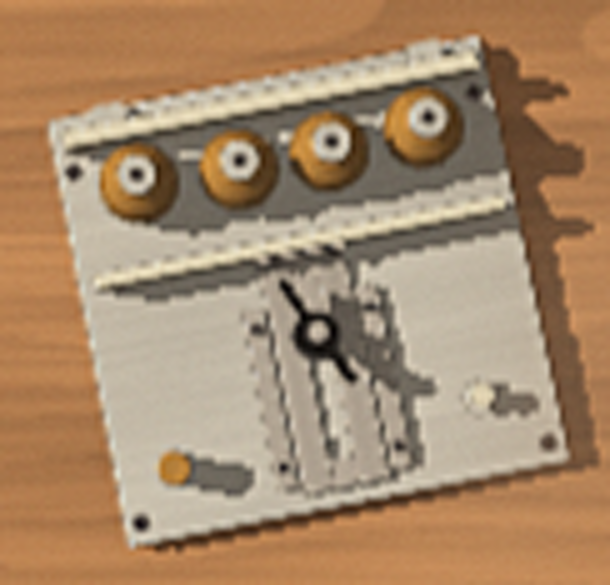

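```bash
cat > h.py <<'E'
import numpy as np, cv2
from station import r
def cam(s): return s["fx"],s["fy"],s["cx"],s["cy"],np.array(s["R"]),np.array(s["t"])
def ray(s,u,v,z):
    fx,fy,cx,cy,R,t=cam(s); d=R.T@np.array([(u-cx)/fx,(v-cy)/fy,1]); c=-R.T@t
    return c+d*(z-c[2])/d[2]
def proj(s,P):
    fx,fy,cx,cy,R,t=cam(s); q=R@np.array(P)+t; return np.array([fx*q[0]/q[2]+cx,fy*q[1]/q[2]+cy])
E
python3 - <<'E'
from h import *
S=r.snapshot("scene");T=r.snapshot("top")
import pickle;pickle.dump((S,T),open("s0.pkl","wb"))
for s in (S,T): print(-np.array(s["R"]).T@np.array(s["t"]))
tz=lambda x,y:((x+.5)/5-.5+248,(y+.5)/5-.5+165); sz=lambda x,y:((x+.5)/5.5-.5+205,(y+.5)/5.4-.5+140)
for n,p in dict(FL=(50,125),FR=(478,38),NR=(568,460),NL=(132,547)).items(): print("T",n,ray(T,*tz(*p),.02))
for n,p in dict(NR=(137,55),NL=(672,82),).items(): print("S",n,ray(S,*sz(*p),.02))
print("hub T",ray(T,*tz(319,333),.05),"S?")
hsv=cv2.cvtColor(T["frame"],cv2.COLOR_RGB2HSV)
m=((hsv[...,1]<70)&(hsv[...,2]>90)).astype(np.uint8)*255; m2=np.zeros_like(m); m2[168:280,250:370]=m[168:280,250:370]
m2=cv2.morphologyEx(m2,cv2.MORPH_CLOSE,np.ones((9,9)))
c=max(cv2.findContours(m2,0,1)[0],key=cv2.contourArea); h=cv2.convexHull(c); q=cv2.approxPolyDP(h,4,True)[:,0]; print(q, cv2.minAreaRect(c))
E
```

```text
[1.12163984 0.14702424 0.93215171]
[0.41804868 0.01230763 1.50395942]
T FL [0.65174378 0.11319142 0.02      ]
T FR [ 0.69727465 -0.13570395  0.02      ]
T NR [ 0.45284651 -0.17871931  0.02      ]
T NL [0.40861796 0.06976735 0.02      ]
S NR [ 0.45426742 -0.18020781  0.02      ]
S NL [0.40743451 0.07179543 0.02      ]
hub T [ 0.52575686 -0.038248    0.05      ] S?
[[342 172]
 [361 256]
 [274 274]
 [258 189]] ((308.9111633300781, 222.4720458984375), (87.7681655883789, 89.64127349853516), 78.85710906982422)
```

```bash
cat >> h.py <<'E'
YAW=10.15; O=np.array([.5694,-.0299]); c_,s_=np.cos(np.radians(YAW)),np.sin(np.radians(YAW)); RC=np.array([[c_,-s_],[s_,c_]])
W=lambda x,y:O+RC@np.array([x,y])
C=lambda p:RC.T@(np.array(p)[:2]-O)
ROW=lambda im:None
def wingmask(s,z=.058,rad=.040):
    g=cv2.cvtColor(s["frame"],cv2.COLOR_RGB2GRAY); m=(g<45)
    P=W(-.045,0); u=proj(s,[*P,z]); yy,xx=np.mgrid[:m.shape[0],:m.shape[1]]
    return [ (a,b) for a,b in zip(xx[m],yy[m]) if np.hypot(a-u[0],b-u[1])<rad/ .0028]
def tip(x,y,z): return [*W(x,y),z+.182]
E
python3 - <<'E'
from h import *
import pickle;S,T=pickle.load(open("s0.pkl","rb"))
pts=wingmask(T); P=np.array([C(ray(T,a,b,.055)) for a,b in pts])*1000
m=P.mean(0); w,v=np.linalg.eigh(np.cov(P.T)); d=v[:,1]; print(len(P),m,np.sqrt(w),d,"angle cradle",np.degrees(np.arctan2(d[1],d[0]))%180)
q=(P-m)@d; print(q.min(),q.max())
tz=lambda x,y:((x+.5)/5-.5+248,(y+.5)/5-.5+165); sz=lambda x,y:((x+.5)/5.5-.5+205,(y+.5)/5.4-.5+140)
for p in((97,285),(97,275),(510,203),(510,197),(300,240)): print("rail top",p,C(ray(T,*tz(*p),.0515))*1000)
for p in((110,265),(640,297)): print("rail near top edge S",C(ray(S,*sz(*p),.0515))*1000)
for p in((137,173),(239,160),(331,141),(428,117)): print("neck",C(ray(T,*tz(*p),.08))*1000)
for p in((162,341),(295,343),(421,349),(559,366)): print("neckS",C(ray(S,*sz(*p),.08))*1000)
for p in((174,467),(480,396)): print("cap/pump",C(ray(T,*tz(*p),.054))*1000)
for s,n in((T,"T"),(S,"S")):
  im=s["frame"][:,:,::-1].copy(); im=cv2.resize(im,None,fx=4,fy=4,interpolation=cv2.INTER_CUBIC)
  def dot(x,y,z,c=(0,0,255)):
    u=(proj(s,[*W(x/1e3,y/1e3),z])+.5)*4-.5; cv2.circle(im,tuple(int(k) for k in u),3,c,-1)
  for x in(-142,108):
    for y in(-128,128): dot(x,y,.02)
  for y in(-120,0,120): dot(85,y,.052,(255,0,0))
  dot(-45,0,.053,(0,255,0))
  u=proj(s,[*W(-.017,0),.02])*4; a,b=int(u[0]),int(u[1]); cv2.imwrite(f"pics/ov{n}.png",im[b-290:b+290,a-310:a+310])
E
```

```text
59 [-46.25910726   0.68238452] [ 5.91375917 14.75515608] [-0.8969967  -0.44203724] angle cradle 26.233937508287767
-33.91114911692268 29.697137483211648
rail top (97, 285) [  6.44352157 116.36960894]
rail top (97, 275) [ 11.9853096  115.29089692]
rail top (510, 203) [   6.14424217 -120.5059791 ]
rail top (510, 197) [   9.47230078 -121.22040435]
rail top (300, 240) [ 8.89906449 -0.5272457 ]
rail near top edge S [   3.56064844 -115.74045369]
rail near top edge S [  3.86477843 116.05895557]
neck [60.30264248 81.79110989]
neck [56.2686307  24.99046433]
neck [ 56.61841095 -27.05652626]
neck [ 59.16418576 -82.42267956]
neckS [ 58.70809929 -82.34150881]
neckS [ 55.72483237 -27.15727027]
neckS [54.92897179 25.20980808]
neckS [59.18153939 82.60974512]
cap/pump [-101.98418146   93.68750289]
cap/pump [-96.72180898 -81.10393093]
```

View pics/ovT.png

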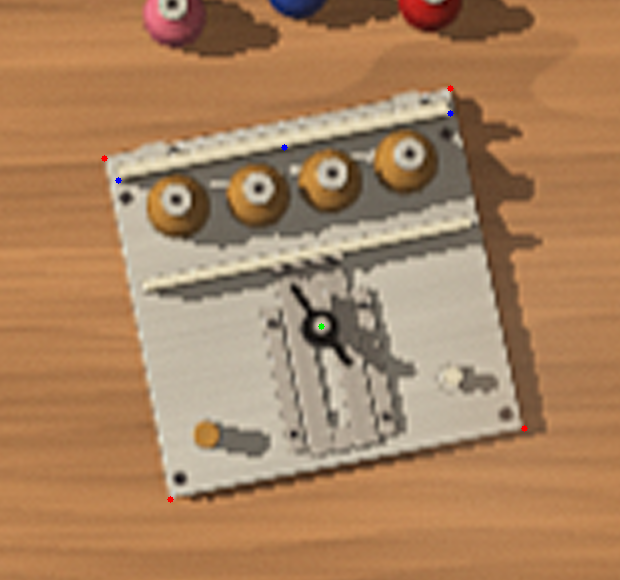

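View pics/ovS.png

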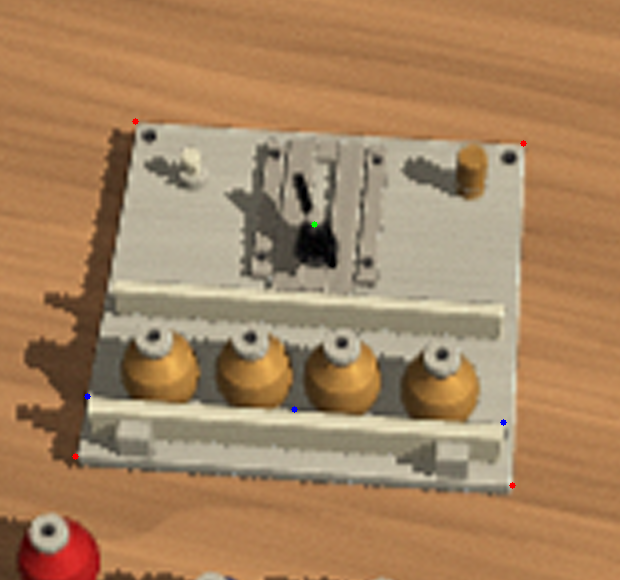

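Measured against what each must be:

| Item | Measured | Expected |
|---|---|---|
| Deck size | 253×247 mm | 256×250 mm |
| Hub | within 1 mm of the stud position | stud position |
| Guide rail face | x≈5 mm, so guide ≈ −26 mm | −18 to −34 mm |
| Wing line | 27° in the cradle frame, so about 443° (7.7 rad) loose | 5.2 to 8.2 rad |

These are consistent, so next I straddle the nut with the fingers open and push the rail.

```bash
cat >> h.py <<'E'
def F(): 
    s=r.sense(); f=np.array(s["contact_force"]); fc=RC.T@f[:2]; return s["clock"],np.round([*fc,f[2]],2),np.round(np.array([*C(s["tcp_pos"]),s["tcp_pos"][2]-.182])*1000,1)
E
python3 - <<'E'
from h import *
r.reach(tip(-.020,0,.12),[180,0,YAW]); print(F())
r.servo_line(tip(-.020,0,.031),speed=.1); print(F())
for x in(-.010,-.006,-.002,.004,.009,.013):
    r.servo_line(tip(x,0,.031),speed=.04); print(x,F())
s=r.snapshot("top");cv2.imwrite("pics/p1.png",cv2.resize(s["frame"][150:285,240:380,::-1],None,fx=4,fy=4,interpolation=cv2.INTER_CUBIC))
E
```

```text
(2.4167, array([-0.78,  0.25,  0.43]), array([-20.1,  -0.8, 120.2]))
(3.4583, array([-0.18,  0.08,  0.74]), array([-19.7,  -0.1,  31.9]))
-0.01 (3.8583, array([ 0.05,  0.62, -0.42]), array([-9.7,  0. , 31.1]))
-0.006 (4.1083, array([0.06, 1.1 , 0.12]), array([-5.9,  0. , 30.9]))
-0.002 (4.3583, array([-1.94, -0.56,  0.75]), array([-1.9, -0. , 30.9]))
0.004 (4.6583, array([-0.62, -0.37,  0.22]), array([ 4.3,  0. , 30.9]))
0.009 (4.9333, array([-1.18,  0.01, -0.51]), array([ 9.3, -0. , 30.9]))
0.013 (5.1833, array([-0.82, -0.91,  0.48]), array([13.3,  0. , 31. ]))
```

View pics/p1.png

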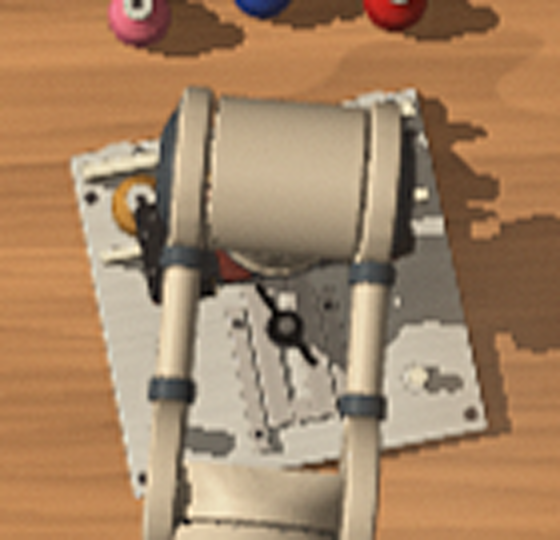

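The top view shows the tongue moving forward with the rail. The nut at (285,325) px is untouched between the open fingers, and the arm hides the orange cap. I'll continue in small steps with a force check.

```bash
python3 - <<'E'
from h import *
x=.013
while x<.027:
    x+=.001 if x>=.0179 else .0025
    r.servo_line(tip(x,0,.031),speed=.02); f=F(); print(round(x,4),f)
    if f[1][0]<-9: break
s=r.snapshot("scene");cv2.imwrite("pics/p2.png",cv2.resize(s["frame"][130:260,200:350,::-1],None,fx=4.5,fy=4.5,interpolation=cv2.INTER_CUBIC))
print(F())
E
```

```text
0.0155 (5.5083, array([-3.13,  0.2 ,  0.95]), array([15.4,  0. , 31. ]))
0.018 (5.7833, array([-5.35,  0.06,  0.77]), array([17.9,  0. , 31. ]))
0.019 (6.0333, array([-5.67,  0.92,  2.64]), array([18.8, -0. , 31. ]))
0.02 (6.2833, array([-5.27,  1.01,  2.98]), array([19.8,  0. , 31. ]))
0.021 (6.5333, array([-5.85,  0.95,  3.01]), array([20.7, -0. , 31. ]))
0.022 (6.7833, array([-9.2 ,  1.1 ,  3.72]), array([21.3, -0. , 31. ]))
(6.8333, array([-9.15,  0.66,  3.99]), array([21.3, -0. , 31. ]))
```

View pics/p2.png

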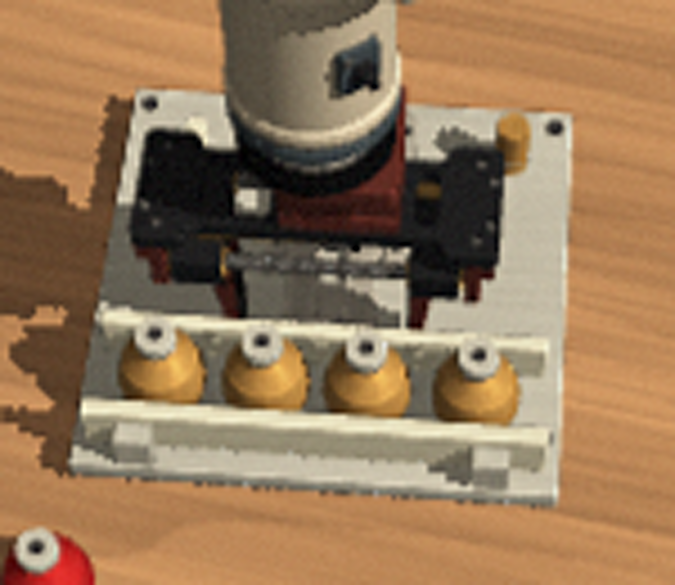

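All four bottles stand upright in line between the two rails, with their necks at about (155,335) to (478,355) px. The force is rising at the expected x≈21. I'll press slightly more to confirm a hard stop, then back off.

```bash
python3 - <<'E'
from h import *
for x in(.023,.024,.025,.026):
    r.servo_line(tip(x,0,.031),speed=.02); f=F(); print(x,f)
    if f[1][0]<-17: break
r.servo_line(tip(.005,0,.031),speed=.06)
r.servo_line(tip(.005,0,.11),speed=.15); print(F())
r.grab(); print(F(), r.sense()["opening"])
r.reach(tip(-.10,-.05,.15),[180,0,YAW])
for n in("scene","top"):
  s=r.snapshot(n);y0,x0=(130,200) if n=="scene" else (150,240)
  cv2.imwrite(f"pics/p3{n}.png",cv2.resize(s["frame"][y0:y0+130,x0:x0+150,::-1],None,fx=4.5,fy=4.5,interpolation=cv2.INTER_CUBIC))
print(F())
E
```

```text
0.023 (7.0833, array([-12.8 ,   1.03,   6.4 ]), array([21.8, -0. , 31. ]))
0.024 (7.3333, array([-17.35,   1.11,   8.62]), array([22.3, -0.1, 31. ]))
(8.475, array([ 0.28, -0.1 , -0.03]), array([  5. ,   0. , 109.1]))
(9.8167, array([ 0.37, -0.75, -0.66]), array([  5.,  -0., 110.])) 0.00033419506430858707
(10.475, array([0.17, 0.27, 0.07]), array([-99.5, -49.7, 149.4]))
```

View pics/p3scene.png

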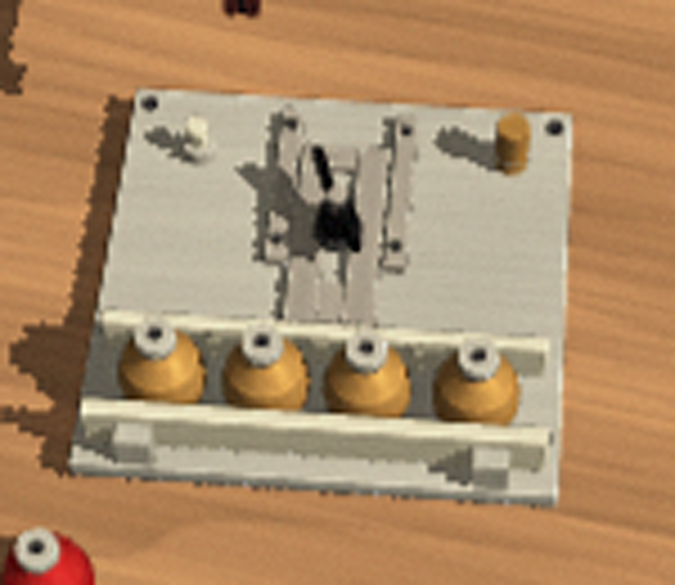

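View pics/p3top.png

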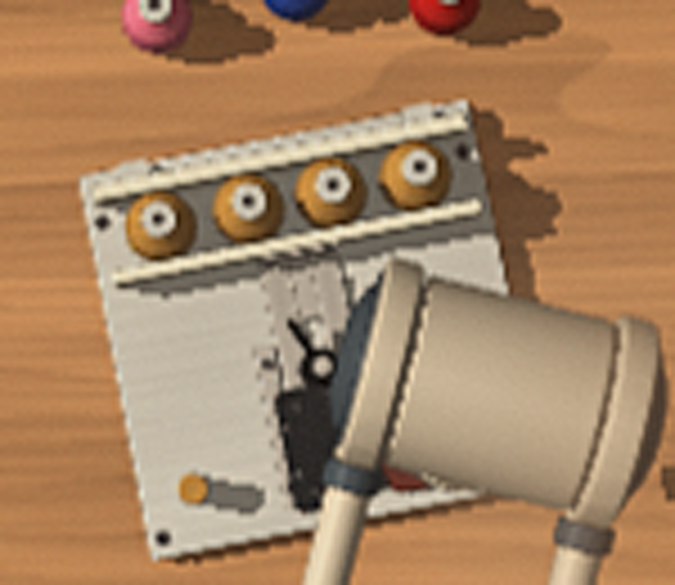

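The guide is home and the bottles are in line. The cap at (512,145) and pump at (198,140) in the scene view haven't moved. The wing nut is unchanged, with its wing line still at about 27°. Next I orbit the closed fingertip clockwise behind a wing.

```bash
cat >> h.py <<'E'
def orb(a,R=.030,z=.044): a=np.radians(a); return tip(-.045+R*np.cos(a),R*np.sin(a),z)
def tang(f,a): 
    a=np.radians(a); return float(f[1][:2]@np.array([-np.sin(a),np.cos(a)])), float(f[1][:2]@np.array([np.cos(a),np.sin(a)]))
E
python3 - <<'E'
from h import *
r.reach(orb(117,z=.11),[180,0,YAW]); r.servo_line(orb(117),speed=.12); print(F())
a=117
while a>-30:
    a-=15; r.servo_line(orb(a),speed=.06); f=F(); t=tang(f,a); print(a,f[0],np.round(t,2),f[1][2])
    if abs(t[0])>8 or abs(t[1])>10: print("STOP");break
s=r.snapshot("scene");cv2.imwrite("pics/p4.png",cv2.resize(s["frame"][130:260,200:350,::-1],None,fx=4.5,fy=4.5,interpolation=cv2.INTER_CUBIC))
E
```

```text
(11.6417, array([-0.53,  0.  ,  0.43]), array([-58.5,  26.3,  44.9]))
102 11.925 [-0.64  0.58] -0.37
87 12.2083 [0.17 0.17] 0.49
72 12.4917 [-0.04 -0.04] -0.55
57 12.775 [-0.21 -0.52] 0.22
42 13.0583 [0.18 0.2 ] 0.47
27 13.3417 [-0.96  0.9 ] 0.71
12 13.625 [ 0.03 -0.12] -0.15
-3 13.9083 [0.22 0.38] -0.16
-18 14.1917 [-0.03 -0.88] 0.3
-33 14.475 [-0.26  0.08] -0.97
```

View pics/p4.png

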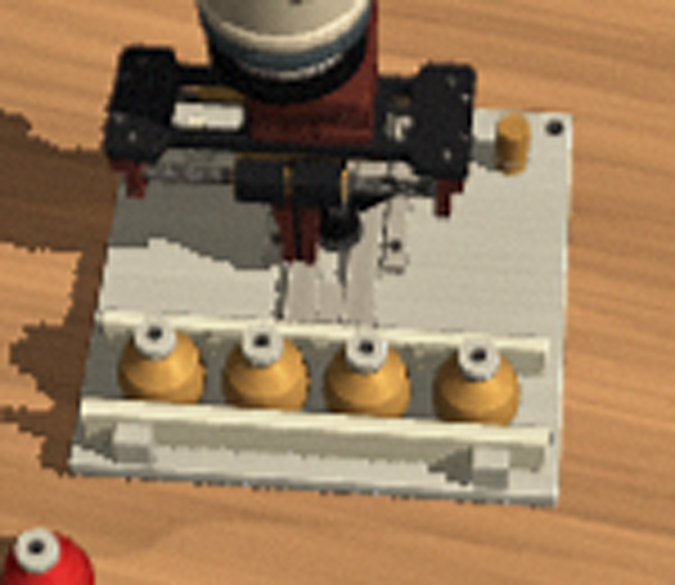

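The fingertip is at (300,240) px and the far wing now points right, to about (400,185), so the nut is turning. I'll continue.

```bash
python3 - <<'E'
from h import *
a=-33
while a>-343:
    a-=15; r.servo_line(orb(a),speed=.06); f=F(); t=tang(f,a)
    if a%60<15 or abs(t[0])>2: print(a,f[0],np.round(t,2),f[1][2])
    if abs(t[0])>8 or abs(t[1])>10: print("STOP");break
s=r.snapshot("scene");cv2.imwrite("pics/p5.png",cv2.resize(s["frame"][130:260,200:350,::-1],None,fx=4.5,fy=4.5,interpolation=cv2.INTER_CUBIC))
print(a,F())
E
```

```text
-48 14.8083 [-0.05 -0.26] -0.25
-108 15.9417 [-0.03  0.36] -0.57
-168 17.075 [0.02 0.32] -0.19
-228 18.2083 [ 0.53 -0.4 ] 0.74
-288 19.3417 [0.08 1.07] -0.11
-348 20.475 [-0.33 -0.58] -1.02
-348 (20.525, array([-0.33,  0.17,  1.12]), array([-15.6,   5.9,  44. ]))
```

View pics/p5.png

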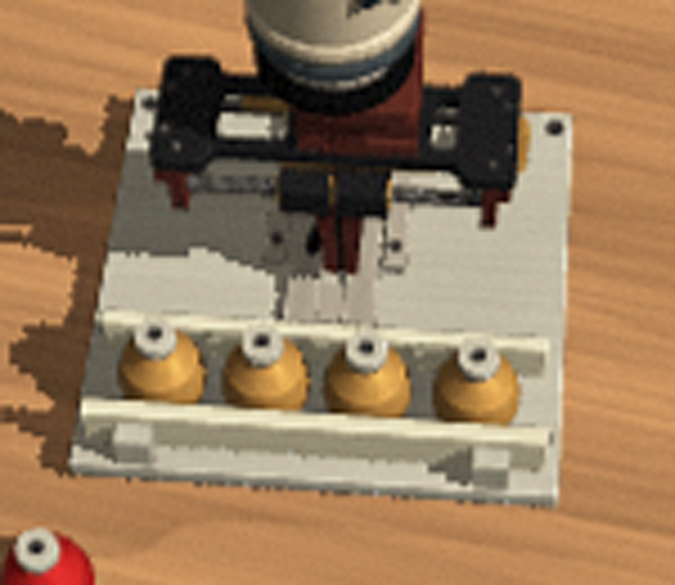

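The pushed wing's lobe is at (313,238) px, just ahead of the fingertip. Now small steps up to the stop.

```bash
python3 - <<'E'
from h import *
a=-348
while a>-420:
    a-=3; r.servo_line(orb(a),speed=.03); f=F(); t=tang(f,a); print(a,f[0],np.round(t,2),f[1][2])
    if abs(t[0])>9 or abs(t[1])>9: print("STOP");break
s=r.snapshot("scene");cv2.imwrite("pics/p6.png",cv2.resize(s["frame"][130:260,200:350,::-1],None,fx=4.5,fy=4.5,interpolation=cv2.INTER_CUBIC))
print(a,F())
E
```

```text
-351 20.775 [ 1.48 -0.06] 0.52
-354 21.025 [ 1.44 -0.27] -0.42
-357 21.275 [0.93 0.5 ] -0.57
-360 21.525 [1.21 0.01] -0.28
-363 21.775 [1.22 0.52] 0.15
-366 22.025 [1.67 0.43] 0.24
-369 22.275 [ 0.95 -0.67] -0.37
-372 22.525 [ 0.44 -0.59] 0.16
-375 22.775 [ 0.58 -0.47] -0.53
-378 23.025 [ 0.31 -1.07] 0.47
-381 23.275 [ 3.88 -0.78] -0.2
-384 23.525 [ 8.29 -0.13] -0.07
-387 23.775 [12.05 -1.11] -1.26
STOP
-387 (23.825, array([ 5.23, 11.27, -1.02]), array([-17.7, -11.8,  44. ]))
```

View pics/p6.png

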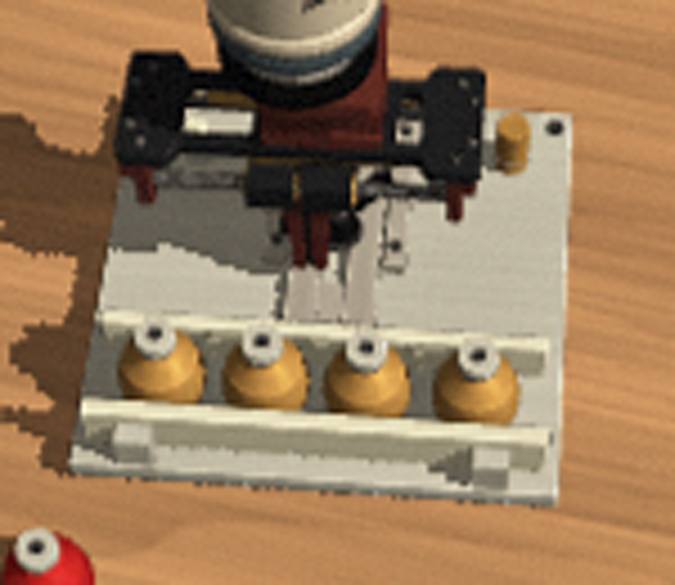

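A hard stop came at −381°, against −380° predicted, and the force rose to 12 N (about 0.35 N m). I'll back off, draw away and check.

```bash
python3 - <<'E'
from h import *
r.servo_line(orb(-365),speed=.05); r.servo_line(orb(-365,z=.14),speed=.15)
r.reach([.30,-.35,.36],[180,0,YAW]); print(F())
for n in("scene","top"):
  s=r.snapshot(n);y0,x0=(130,200) if n=="scene" else (150,240)
  cv2.imwrite(f"pics/p7{n}.png",cv2.resize(s["frame"][y0:y0+130,x0:x0+150,::-1],None,fx=4.5,fy=4.5,interpolation=cv2.INTER_CUBIC))
P=np.array([C(ray(s,a,b,.052)) for a,b in wingmask(s)])*1000; w,v=np.linalg.eigh(np.cov(P.T)); d=v[:,1]; q=(P-P.mean(0))@d
print(P.mean(0),np.degrees(np.arctan2(d[1],d[0]))%180,q.min(),q.max())
E
```

```text
(26.5, array([ 0.54, -0.37,  0.32]), array([-321. , -267.4,  177.7]))
[-44.71705158   0.32022117] 121.12398274622414 -32.518210009793926 31.40311184955349
```

View pics/p7scene.png

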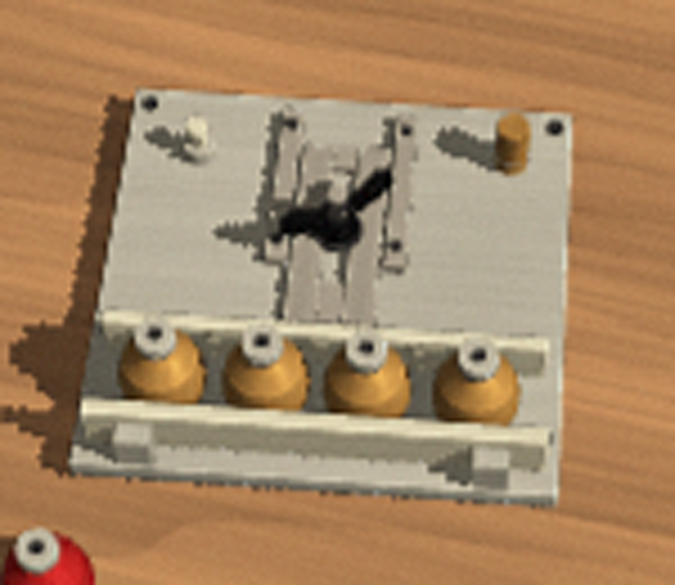

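View pics/p7top.png

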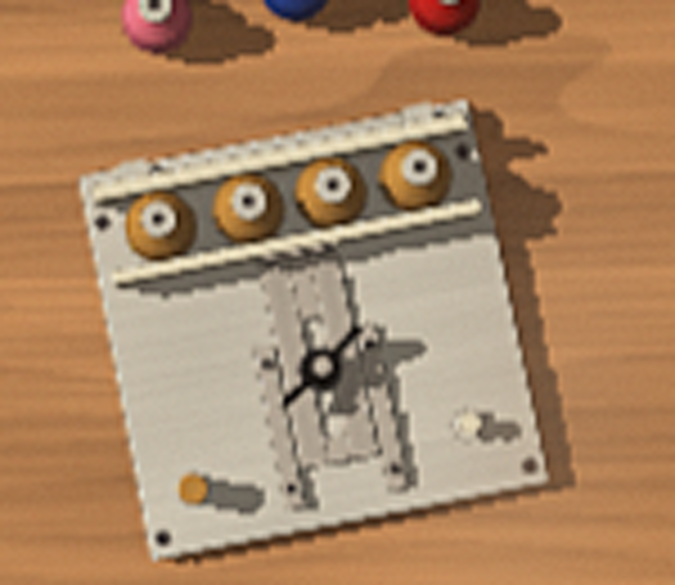

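```bash
python3 - <<'E'
from h import *
s=r.snapshot("top"); S=r.snapshot("scene")
z=lambda x,y,x0,y0:((x+.5)/4.5-.5+x0,(y+.5)/4.5-.5+y0)
for p in((157,219),(247,202),(332,184),(419,167)): print("T",np.round(C(ray(s,*z(*p,240,150),.08))*1e3,1))
for p in((155,334),(262,341),(367,348),(479,356)): print("S",np.round(C(ray(S,*z(*p,200,130),.08))*1e3,1))
for p in((117,285),(481,213)): print("rail T near",np.round(C(ray(s,*z(*p,240,150),.0515))*1e3,1))
for p in((98,312),(548,340)): print("rail S near",np.round(C(ray(S,*z(*p,200,130),.0515))*1e3,1))
E
```

```text
T [63.1 82.7]
T [62.5 26.3]
T [ 63.2 -27.2]
T [ 62.9 -81.9]
S [ 61.6 -81.9]
S [ 61.8 -27.4]
S [62.1 25.9]
S [62.8 82.4]
rail T near [ 31.2 115.5]
rail T near [  30.8 -116.9]
rail S near [  33.1 -119.1]
rail S near [ 33.3 118. ]
```

All four bottles are at x≈62 mm (62 expected) and the guide face is at about 31 to 33 mm (31 at home). The robot is clear, so I'm handing in.

```bash
python3 -c "
from h import *
print(r.hand_in(),F())"
```

```text
the job is handed in; nothing more can be done
the job is handed in; nothing more can be done
```

I pushed the guide home with both fingertips, turned the wing nut fully tight with the closed fingertips, drew back and handed the job in. The robot's clock read about 27 s of the 61 s allowed.

- **Guide:** the push met a firm stop at 17 N, right where home should be. Final pictures put the guide face at 31 to 33 mm (31 mm is home). All four bottle axes are at 62 to 63 mm (62 mm is snug), and the bottles are upright.
- **Wing nut:** I kept the fingertip circling clockwise behind one wing, about 440° of nut turn, rather than making separate strokes. It hit a hard stop at −381°, against −380° predicted, and I pressed to 12 N there (about 0.35 N m).
- **Other things:** the cap and pump on the deck stand where they were in the final views. I did not re-measure the loose things on the bench, but the arm stayed clear of them.

**Disagreement:** the colour mask read the final wing line at 121°, while a tight nut should read 124.4°. I put this down to pixel noise, because the hard stop and the rising force both showed the nut tight.

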